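# Tighten a digestion vessel's cap with the click torque key

## Robot

A 7-joint arm with a two-finger parallel gripper is mounted at the origin on a cart in front of the work surface, level with it; the furniture and walls round the work are solid. World frame = base frame: x ahead of the robot, y to its left, z up, the work surface at z = 0. Lengths are in m, angles in rad, forces in N, time in s.
With the tool pointing down it reaches from about 0.35 to 0.9 m from the base axis. Payload 8.1 kg.
Tool frame: the origin (TCP) lies midway between the tips of the shut fingers; the grasp point (between the pads) lies behind it (arm.tcp_to_grasp is the z of the grasp point in the tool frame, in m); z points along the fingers, y is the line along which they close (so a half turn about z gives the same grasp; the last joint's range is limited). The gripper opens to 92 mm and grips with 3 to 60 N. Pads are 19 mm wide; open, the fingers measure 130 mm over their backs; the gripper's body (75 mm by 190 mm) begins 47 mm behind the grasp point.
Start: joints at [1.038, 0.434, 0.025, 1.573, -0.012, 1.134, -0.075], TCP at [0.26, -0.568, 0.227] pointing down, gripper open.
Joint ranges: [-2.62, 2.62], [-0.44, 2.09], [-1.27, 1.32], [0.08, 2.57], [-1.32, 4.46], [0.12, 2], [-2.74, 2.74]. Speed limits (rad/s): [2.22, 2.22, 3.01, 3.01, 3.14, 3.14, 3.14].

## Interface

Orientations are given as a rotation vector (axis times angle).
In Python, from cell import readout, vision, arm gives the robot as it stands.
- The arm moves only by the tool carry_out, never from a script. Its argument "increments" is one flat list of numbers, 6 for each row, row after row: the shift along the world's x, y, z in mm, then the turn, a rotation vector about the world's x, y, z in rad. In form: [tx, ty, tz, wx, wy, wz, tx, ty, tz, wx, wy, wz, ...]. A call has 1 to 20 rows; each row shifts and turns the commanded pose from where the row before left it; what a row does not reach is not made up. A row lasts 1/8 s, in which the tool goes at most 62.5 mm and 10.7 degrees, less where a joint would pass 70% of its speed; a pose out of reach is approached as far as the arm can. A call with a gripper value outside its range is refused whole. "grip" is the closure, from 0 (fully open) to 1 (shut), set as the call begins (left out, the last holds). The fingers move at their own pace and stop on an object; "newtons" is the grip in N (left out, the last holds). Time passes only in rows, so rows that do not move let the fingers close. It gives the time, the measured TCP pose, the force, the opening and the grip force at its end, in the units of the state.
- readout.observe(): the state, without advancing time (a new reading comes with each control period).
- vision.get_image(name): name is "scene" or "top" or "wrist"; returns the picture (400x640x3 uint8, red, green, blue); there is no depth.
- vision.calibration(name): a dict with "fov_y" (degrees; the focal length in pixels is half the picture's height over the tangent of half this angle, whatever the lens; pixels are square), "cx", "cy" (the principal point, pixels), "pose" (4x4, takes a point from camera to world coordinates). Camera axes: x right, y up, looking along -z (the intrinsics and any distortion apply to the point x, -y, -z); pixel columns grow to the right and rows downward; lengths in m; the calibration is good to about 2 mm. A picture is of the moment at which its call begins: read the wrist's pose just before it. calibration takes no time and is no camera call; for the wrist camera it gives the pose at the moment of the call.
- arm.sign_off(): hands the job in; it is judged then, once.
The state is a dict: "clock": time; "joints": joint angles; "dq": joint speeds; "joint_efforts": joint torques, N m; "position": TCP position; "ee_rot": TCP orientation; "force": force on the tool from outside, world axes, zero at the start; "ft_torque": the same for the moment, N m; "width": opening from 0.0 (shut) to 1.0 (fully open); "gripper_force": force on a finger pad.
Only numpy, scipy, OpenCV 4.12 (cv2) and the standard library are available. Lean on these libraries where they do the work, as an engineer would, in place of code of your own. Each camera call takes 0.05 s, during which the arm holds its last target. There are 200 camera calls.

## Task

Take the black-handled torque key, set it fully down over the orange cap of the digestion vessel and turn it clockwise (seen from above) until it breaks over with a click, then stop turning at once. Leave the key standing upright and fully seated on the orange cap, let go. Do not press hard, leave the blue-capped vessel untouched by the key, and do not knock or shift the bottle and the jar.

Things in the scene. Friction and masses are not known exactly. Their poses are not given: they have to be found in the camera images.
- key_grip (a point): Centre of the torque key's handle: a black T-bar with two yellow bands, 84 mm long (its x), 18 mm wide (y), 26 mm tall (z up), to be taken across the 18 mm from above. The key starts upright on the bench, this point 76 mm above it. At rest the bar's x lies along the socket's x, held by a spring; let go after a click, it springs back in a second or two.
- torque_key: The whole key, 0.3 to 0.5 kg, 89 mm tall; origin on its axis at the socket's lower rim, x as key_socket. Turned clockwise (from above) against a firm stop it holds, giving 0.04 rad at most, up to about 0.5 N m; then the handle breaks over: in 0.05 rad more the torque drops to about a quarter. Stop as it drops: the handle must not get 0.25 rad (14 deg) ahead of the socket.
- key_socket (a point): On the axis at the flat inner ceiling of the key's steel socket (66 mm across, yellow ring); it comes to rest on the cap's top. 60 mm below key_grip, 16 mm above the socket's lower rim; z up. The skirt is a ring of radius 26 mm inside, 33 mm outside, with four slots (16 mm wide inside, 20 outside, 16 mm deep) centred on this frame's +x, -x, +y, -y.
- orange_cap_top (a point): Centre of the flat top of the orange cap to be tightened, 105 mm above the bench. The cap is 49 mm across; four lugs, 10 mm wide and 10 mm tall, stand out to 36 mm from the axis along this frame's +x, -x, +y, -y, their tops 2 mm below the cap's top. z up.
- vessel_orange: White vessel with the orange cap, on an 84 mm square aluminium foot fixed to the bench; origin under the foot's centre. The cap turns clockwise with a light drag (0.06 N m) by 0.3 to 0.9 rad (differs each time, cannot be seen) until it is home on its seal and turns no farther. It does not sink as it turns and stays where it is left.
- blue_cap_top (a point): Centre of the top of the blue cap, 105 mm above the bench, on a second vessel of the same size and shape, already tight: to be left alone. The two vessels may change places.
- vessel_blue: The vessel with the blue cap; origin at the centre of its foot's underside on the bench.
- amber_mid (a point): Bystander: amber bottle with a light blue cap, 60 mm across, 162 mm tall; the point is half-way up. Stands loose.
- small_jar_mid (a point): Bystander: small clear jar with a dark blue lid, 44 mm across, 77 mm tall; the point is half-way up. Stands loose.

How it is judged:
On the way, in this order (a step that is already met when the one before it is completed fails the run):
1. the key is fully seated on the orange cap, not yet broken over (z of key_socket in the frame of orange_cap_top below 0.004 m and horizontal distance between key_socket and orange_cap_top below 0.005 m and angle between the x axis of key_grip and the x axis of key_socket, either way round below 0.03 rad), for 0.2 s.
2. the key breaks over (handle at least 0.045 rad ahead of the socket) while seated on the orange cap (z of key_socket in the frame of orange_cap_top below 0.005 m and horizontal distance between key_socket and orange_cap_top below 0.005 m and angle between the x axis of key_grip and the x axis of key_socket, either way round above 0.045 rad), for 0.05 s.
At the end, for the whole second after the job is handed in: After the click the key stands released, at rest and upright (within 0.08 rad), seated on the orange cap (socket ceiling within 4 mm of the cap's top, 5 mm off-centre at most), its handle sprung back in line with the socket (within 0.03 rad) (all of step 1 and angle between torque_key's own z axis and vertical below 0.08 rad and linear speed of torque_key below 0.02 m/s); the robot touches nothing.
It fails at once if the key turned on past the click (handle more than 0.25 rad ahead of the socket) (angle between the x axis of key_grip and the x axis of key_socket, either way round above 0.25 rad).
It fails at once if the key pressed or knocked hard on the orange-capped vessel (over 60 N) (contact force between torque_key and vessel_orange above 60 N).
It fails at once if the key touched the blue-capped vessel (over 2 N) (contact force between torque_key and vessel_blue above 2 N).
It fails at once if the amber bottle or the small jar shifted more than 20 mm (distance of any of amber_mid, small_jar_mid from where it was at the start of the episode above 0.02 m).
It also fails if it takes over 67 s, if anything falls off the work surface, if the arm or the gripper's body presses on something with over 40 N, if the wrist force passes 120 N, or if a joint passes its speed limit or range.

## Working session

There is one attempt and no reset: what is moved stays moved. The work goes in short steps, Python scripts to look and compute and a tool call to move; the robot and the scene stay as the last step left them, time stands still between calls to the robot, and variables do not carry over. Pictures are saved under pics/ and viewed, at most 10 in all, crops included, and the job is handed in when it is done.

Besides the shell and the picture viewer there is one more tool, called after "Request:" in YAML: its name, and indented under it one key for each argument. carry_out: Moves the arm, as the interface text tells. Its arguments: {"type":"object","properties":{"increments":{"type":"array","items":{"type":"number"}},"grip":{"type":"number"},"newtons":{"type":"number"}},"required":["increments"]}

```bash
mkdir -p pics; ls; python3 - <<'E'
from cell import readout, vision, arm
import cv2,numpy as np
s=readout.observe();print(s, arm.tcp_to_grasp)
for n in("scene","top","wrist"):
    c=vision.calibration(n);print(n,c)
    im=vision.get_image(n);cv2.imwrite(f"pics/{n}0.png",im[:,:,::-1])
E
```

```text
pics
{'clock': 0.0, 'joints': array([ 1.03837961,  0.43523438,  0.02497313,  1.57410626, -0.01155266,
        1.13400164, -0.07512725]), 'dq': array([-0.00133244,  0.00035072,  0.00182106,  0.0019852 ,  0.00062193,
       -0.00089851,  0.00072883]), 'joint_efforts': array([-5.98371626e-04, -6.67861819e+01,  9.84483585e-01, -3.14452422e+01,
       -6.05796184e-02,  4.30582662e-02,  1.79964782e-04]), 'position': array([ 0.26015673, -0.5677108 ,  0.22593437]), 'ee_rot': array([-3.06786602e+00, -6.69527233e-01,  8.22962847e-04]), 'force': array([0.33456767, 0.38244619, 0.36227911]), 'ft_torque': array([-0.04023963,  0.00731213, -0.01840223]), 'gripper_force': 0.0, 'width': 1.0004447737317492} -0.0188
scene {'fov_y': 56.99031353220503, 'cx': 321.7691955335671, 'cy': 204.48801699207613, 'pose': array([[ 0.88744106,  0.34284965, -0.30806247,  0.30735886],
       [-0.46091391,  0.663864  , -0.58893375, -0.31713825],
       [ 0.00259585,  0.66463426,  0.74716435,  0.72656763],
       [ 0.        ,  0.        ,  0.        ,  1.        ]])}
top {'fov_y': 45.86824948256628, 'cx': 312.22548362367644, 'cy': 203.25714207106566, 'pose': array([[ 1.83783562e-02,  9.94273597e-01, -1.05272267e-01,
         4.91566587e-01],
       [-9.99831062e-01,  1.82457933e-02, -2.22224542e-03,
         1.46776557e-01],
       [-2.88743915e-04,  1.05295324e-01,  9.94440954e-01,
         9.19027764e-01],
       [ 0.00000000e+00,  0.00000000e+00,  0.00000000e+00,
         1.00000000e+00]])}
wrist {'fov_y': 60.43210698679565, 'cx': 320.7080086932219, 'cy': 200.8166582706274, 'pose': array([[ 0.41537297,  0.87316397,  0.25504896,  0.32953165],
       [-0.90964883,  0.39935077,  0.11427152, -0.53513904],
       [-0.00207623, -0.27947029,  0.9601521 ,  0.38354268],
       [ 0.        ,  0.        ,  0.        ,  1.        ]])}
```

View pics/scene0.png

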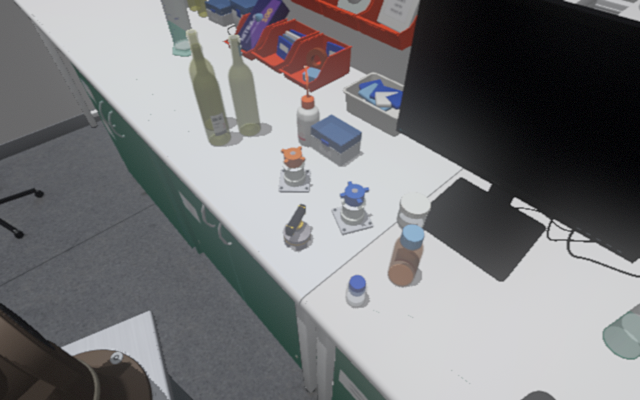

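View pics/top0.png

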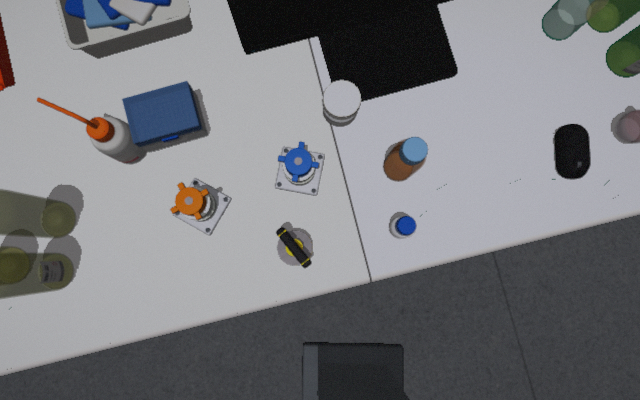

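Top view: orange cap at (190,201), key bar from (280,230) to (308,265), blue cap at (299,161), bottle (410,150), jar (404,226).

```bash
cat > h.py <<'E'
from cell import readout, vision, arm
import cv2,numpy as np
from scipy.spatial.transform import Rotation as R
def ray(c,uv,z):
    f=200/np.tan(np.radians(c['fov_y']/2));P=np.array(c['pose']);uv=np.atleast_2d(uv).astype(float)
    d=np.c_[(uv[:,0]-c['cx'])/f,-(uv[:,1]-c['cy'])/f,-np.ones(len(uv))]@P[:3,:3].T
    o=P[:3,3];return o+d*((z-o[2])/d[:,2])[:,None]
def proj(c,X):
    f=200/np.tan(np.radians(c['fov_y']/2));P=np.array(c['pose']);q=(np.atleast_2d(X)-P[:3,3])@P[:3,:3]
    return np.c_[c['cx']-f*q[:,0]/q[:,2],c['cy']+f*q[:,1]/q[:,2]]
def tool():
    s=readout.observe();Rm=R.from_rotvec(s['ee_rot']).as_matrix();return s,Rm
E
python3 - <<'E'
from h import *
c=vision.calibration("top")
for n,uv,z in[("orange",(190,201),.105),("blue",(299,161),.105),("keyA",(280,230),.085),("keyB",(308,265),.085),("bottle",(413,150),.162),("jar",(405,226),.077)]:
    print(n,ray(c,uv,z).round(3))
s,Rm=tool();print(Rm.round(3))
E
```

```text
orange [[0.578 0.36  0.105]]
blue [[0.652 0.173 0.105]]
keyA [[0.531 0.205 0.085]]
keyB [[0.471 0.154 0.085]]
bottle [[ 0.662 -0.014  0.162]]
jar [[ 0.543 -0.017  0.077]]
[[ 0.909  0.417 -0.001]
 [ 0.417 -0.909  0.001]
 [-0.    -0.001 -1.   ]]
```

Request:
carry_out:
  increments: [12, 37.5, 3, 0, 0, 0.17, 12, 37.5, 3, 0, 0, 0.17, 12, 37.5, 3, 0, 0, 0.17, 12, 37.5, 3, 0, 0, 0.17, 12, 37.5, 3, 0, 0, 0.17, 12, 37.5, 3, 0, 0, 0.17, 12, 37.5, 3, 0, 0, 0.17, 12, 37.5, 3, 0, 0, 0.17, 12, 37.5, 3, 0, 0, 0.17, 12, 37.5, 3, 0, 0, 0.17, 12, 37.5, 0, 0, 0, 0.17, 12, 37.5, 0, 0, 0, 0.17, 12, 37.5, 0, 0, 0, 0.17, 12, 37.5, 0, 0, 0, 0.17, 12, 37.5, 0, 0, 0, 0.17, 12, 37.5, 0, 0, 0, 0.17, 12, 37.5, 0, 0, 0, 0.17, 12, 37.5, 0, 0, 0, 0.17, 12, 37.5, 0, 0, 0, 0.17, 12, 37.5, 0, 0, 0, 0.17]

```text
clock: 2.65
position: [0.5007, 0.1827, 0.2565]
ee_rot: [1.067, -2.955, 0.0]
force: [-0.7, 0.7, 0.4]
width: 0.999
gripper_force: 0.0
```

Request:
carry_out:
  increments: [0, 0, -20, 0, 0, 0, 0, 0, 0, 0, 0, 0, 0, 0, 0, 0, 0, 0]

```text
clock: 3.02
position: [0.5005, 0.1813, 0.2371]
ee_rot: [1.058, -2.958, 0.0]
force: [-0.3, -0.2, 0.2]
width: 1.001
gripper_force: 0.0
```

```bash
python3 - <<'E'
from h import *
s,Rm=tool();print(s['joints'].round(2),s['position'].round(4),Rm.round(3))
c=vision.calibration("wrist");im=vision.get_image("wrist");cv2.imwrite("pics/w1.png",im[:,:,::-1]);np.save("c1.npy",c,allow_pickle=True)
print(proj(c,[.501,.18,.089]),proj(c,[.578,.36,.105]))
E
```

```text
[ 0.22  0.42 -0.91  1.73  0.36  1.17  1.47] [0.5005 0.1813 0.2371] [[-0.773 -0.634 -0.   ]
 [-0.634  0.773 -0.   ]
 [ 0.    -0.    -1.   ]]
[[318.45554724 184.54702413]] [[408.11283394 355.09266762]]
```

View pics/w1.png

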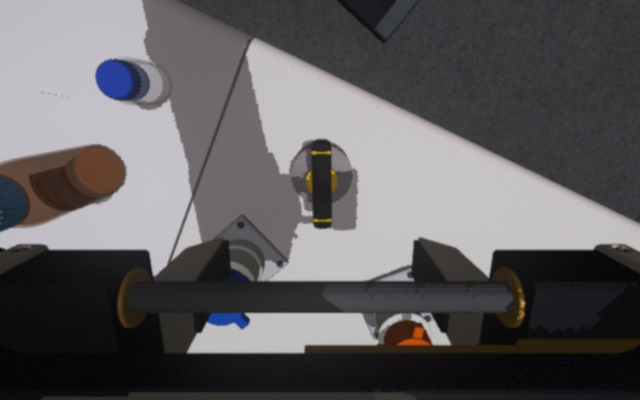

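Wrist view: bar runs from (321,140) to (321,228), nearly aligned with the tool; the orange cap is at (407,335), partly hidden by the gripper.

```bash
python3 - <<'E'
from h import *
c=np.load("c1.npy",allow_pickle=True).item();im=cv2.imread("pics/w1.png");s,Rm=tool()
hsv=cv2.cvtColor(im,cv2.COLOR_BGR2HSV)
m=np.zeros(im.shape[:2],np.uint8);r=(slice(132,236),slice(308,336))
y=((hsv[...,0]>20)&(hsv[...,0]<35)&(hsv[...,1]>170)&(hsv[...,2]>100))
m[r]=((hsv[...,2]<60))[r]*255
m2=cv2.morphologyEx(m,cv2.MORPH_OPEN,np.ones((3,3)))
pts=np.argwhere(m2)[:,::-1]
b=cv2.boxPoints(cv2.minAreaRect(pts.astype(np.float32)));print(b)
w=ray(c,b,.089);print(w.round(4),w.mean(0).round(4))
# yellow band centers: rows near the ends
for a,bb in((140,165),(205,232)):
    q=np.zeros_like(y);q[a:bb,308:336]=y[a:bb,308:336];uv=np.argwhere(q).mean(0)[::-1];print(uv,q.sum(),ray(c,uv,.089).round(4))
print('tool x yaw',np.degrees(np.arctan2(Rm[1,0],Rm[0,0])))
# orange & lugs from top view
im=cv2.imread("pics/top0.png");t=vision.calibration("top");h=cv2.cvtColor(im,cv2.COLOR_BGR2HSV)
q=(((h[...,0]<18))&(h[...,1]>170)&(h[...,2]>100)).astype(np.uint8);q[:, :160]=0;q[:,225:]=0;q[:175]=0;q[235:]=0
u=np.argwhere(q)[:,::-1];print(len(u),u.min(0),u.max(0));W=ray(t,u,.103)
cx,r_=cv2.minEnclosingCircle(W[:,:2].astype(np.float32)*1000);print(cx,r_)
d=W[:,:2]*1000-np.array(cx);rr=np.hypot(*d.T);a=np.degrees(np.arctan2(d[:,1],d[:,0]));k=rr>28
print(sorted((a[k]).round()))
big=cv2.resize(im[170:240,150:235],None,fx=6,fy=6,interpolation=cv2.INTER_CUBIC);cv2.imwrite("pics/topcrop.png",big)
E
```

```text
[[310.46115 140.13623]
 [329.91104 139.73102]
 [331.72623 226.85986]
 [312.27634 227.26508]]
[[0.4743 0.1491 0.089 ]
 [0.4631 0.1622 0.089 ]
 [0.525  0.2158 0.089 ]
 [0.537  0.2018 0.089 ]] [0.4999 0.1822 0.089 ]
[320.17021277 152.36170213] 47 [[0.4772 0.1626 0.089 ]]
[321.68888889 220.15555556] 45 [[0.5258 0.2042 0.089 ]]
tool x yaw -140.63642044301287
653 [171 183] [207 218]
(578.7327270507812, 362.5355529785156) 35.27275085449219
[np.float64(-157.0), np.float64(-156.0), np.float64(-155.0), np.float64(-154.0), np.float64(-153.0), np.float64(-152.0), np.float64(-152.0), np.float64(-151.0), np.float64(-151.0), np.float64(-149.0), np.float64(-149.0), np.float64(-148.0), np.float64(-148.0), np.float64(-147.0), np.float64(-146.0), np.float64(-145.0), np.float64(-145.0), np.float64(-144.0), np.float64(-144.0), np.float64(-143.0), np.float64(-142.0), np.float64(-141.0), np.float64(-140.0), np.float64(-67.0), np.float64(-66.0), np.float64(-66.0), np.float64(-65.0), np.float64(-64.0), np.float64(-63.0), np.float64(-63.0), np.float64(-62.0), np.float64(-62.0), np.float64(-60.0), np.float64(-
[... 294 characters left out ...]
oat64(27.0), np.float64(27.0), np.float64(28.0), np.float64(28.0), np.float64(30.0), np.float64(31.0), np.float64(31.0), np.float64(32.0), np.float64(33.0), np.float64(34.0), np.float64(35.0), np.float64(36.0), np.float64(37.0), np.float64(37.0), np.float64(39.0), np.float64(39.0), np.float64(115.0), np.float64(115.0), np.float64(116.0), np.float64(116.0), np.float64(118.0), np.float64(118.0), np.float64(119.0), np.float64(119.0), np.float64(120.0), np.float64(121.0), np.float64(122.0), np.float64(123.0), np.float64(123.0), np.float64(124.0), np.float64(125.0), np.float64(125.0), np.float64(125.0), np.float64(126.0), np.float64(127.0), np.float64(128.0), np.float64(129.0), np.float64(130.0)]
```

View pics/topcrop.png

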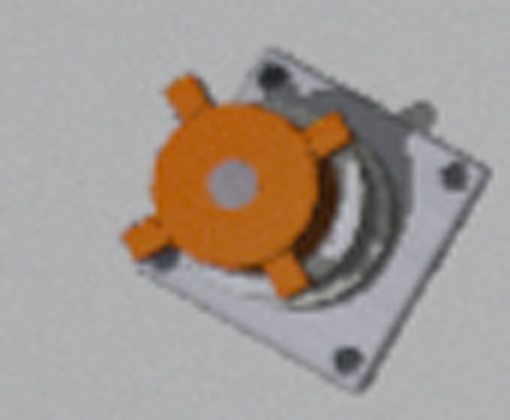

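Crop: cap centre at crop (233,184), i.e. pixel (188.4,200.3); lugs near 31.5° modulo 90°. I'll look at the cap with the wrist camera in the same relative pose used for the key, so calibration bias cancels.

Request:
carry_out:
  increments: [13, 30, 4, 0, 0, 0, 13, 30, 4, 0, 0, 0, 13, 30, 4, 0, 0, 0, 13, 30, 4, 0, 0, 0, 13, 30, 0, 0, 0, 0, 13, 30, 0, 0, 0, 0, 0, 0, 0, 0, 0, 0, 0, 0, 0, 0, 0, 0]

```text
clock: 4.08
position: [0.5786, 0.361, 0.2531]
ee_rot: [-1.058, 2.958, -0.001]
force: [-0.5, -0.3, 0.1]
width: 1.002
gripper_force: 0.0
```

```bash
python3 - <<'E'
from h import *
s,Rm=tool();print(s['joints'].round(2),s['position'].round(4),np.degrees(np.arctan2(Rm[1,0],Rm[0,0])))
c=vision.calibration("wrist");im=vision.get_image("wrist");cv2.imwrite("pics/w2.png",im[:,:,::-1]);np.save("c2.npy",c,allow_pickle=True)
h=cv2.cvtColor(im,cv2.COLOR_RGB2HSV)
q=(((h[...,0]<18))&(h[...,1]>170)&(h[...,2]>90)).astype(np.uint8)
n,l,st,ce=cv2.connectedComponentsWithStats(q);
for i in range(1,n):
    if st[i,4]>200:print(st[i],ce[i])
cv2.imwrite("pics/w2c.png",cv2.resize(im[100:260,220:420,::-1],None,fx=3,fy=3,interpolation=cv2.INTER_CUBIC))
E
```

```text
[-0.17  0.65 -0.83  1.33  0.47  1.37  1.27] [0.5786 0.361  0.2531] -140.61707330069095
[ 287  149   63   75 2116] [323.00567108 186.03024575]
```

View pics/w2c.png

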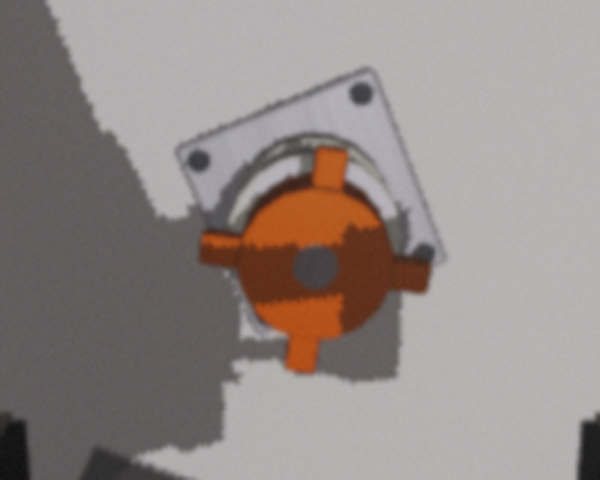

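Crop: cap circle centre at crop (315.5,265); lug tips at top (331,148), right (430,277), bottom (301,373) and left (200,247).

```bash
python3 - <<'E'
from h import *
c=np.load("c2.npy",allow_pickle=True).item();im=cv2.imread("pics/w2.png");h=cv2.cvtColor(im,cv2.COLOR_BGR2HSV)
f=lambda p:(np.array(p)+.5)/3-.5+[220,100]
g=np.argwhere(h[178:200,314:336,1]<70).mean(0)[::-1]+[314,178]
print('spot',g,ray(c,g,.105).round(4)); print('est',ray(c,f([315.5,264.5]),.105).round(4))
T=ray(c,f([[331,148],[430,277],[301,373],[200,247]]),.103);print(T.round(4),T.mean(0).round(4))
for a,b in((0,2),(1,3)):
    d=T[a]-T[b];print(np.degrees(np.arctan2(d[1],d[0])),np.hypot(*d[:2]))
c1=np.load("c1.npy",allow_pickle=True).item();K=ray(c1,[320.93,186.26],.089);print('key',K.round(4))
E
```

```text
spot [324.70833333 188.65277778] [[0.5785 0.3665 0.105 ]]
est [[0.5778 0.3661 0.105 ]]
[[0.5477 0.3473 0.103 ]
 [0.5589 0.3964 0.103 ]
 [0.6085 0.3855 0.103 ]
 [0.5963 0.3356 0.103 ]] [0.5778 0.3662 0.103 ]
-147.87570163820826 0.07186026313264633
121.65752518472615 0.07141149322892565
key [[0.5008 0.1828 0.089 ]]
```

Request:
carry_out:
  increments: [-13, -29.7, 0, 0, 0, 0.021, -13, -29.7, 0, 0, 0, 0, -13, -29.7, 0, 0, 0, 0, -13, -29.7, -15, 0, 0, 0, -13, -29.7, -15, 0, 0, 0, -12.8, -29.7, -15, 0, 0, 0, 0, 0, -28, 0, 0, 0, 0, 0, -28, 0, 0, 0, 0, 0, -28, 0, 0, 0, 0, 0, 0, 0, 0, 0, 0, 0, 0, 0, 0, 0]

```text
clock: 5.5
position: [0.501, 0.1834, 0.1249]
ee_rot: [-1.089, 2.945, -0.0]
force: [1.0, 0.3, -0.4]
width: 1.002
gripper_force: 0.0
```

Request:
carry_out:
  increments: [0, -0.5, -20, 0, 0, 0, 0, 0, -20, 0, 0, 0, 0, 0, -15, 0, 0, 0, 0, 0, -10, 0, 0, 0, 0, 0, 0, 0, 0, 0, 0, 0, 0, 0, 0, 0]

```text
clock: 6.25
position: [0.5008, 0.1835, 0.0591]
ee_rot: [-1.091, 2.946, 0.0]
force: [-0.7, 0.1, -0.1]
width: 0.997
gripper_force: 0.0
```

Request:
carry_out:
  increments: [0, 0, 0, 0, 0, 0, 0, 0, 0, 0, 0, 0, 0, 0, 0, 0, 0, 0, 0, 0, 0, 0, 0, 0, 0, 0, 0, 0, 0, 0, 0, 0, 0, 0, 0, 0, 0, 0, 0, 0, 0, 0, 0, 0, 0, 0, 0, 0]
  grip: 1
  newtons: 30

```text
clock: 7.25
position: [0.5007, 0.183, 0.0587]
ee_rot: [1.091, -2.946, 0.0]
force: [-0.3, 1.8, -4.0]
width: 0.196
gripper_force: 30.0
```

Request:
carry_out:
  increments: [0, 0, 15, 0, 0, 0, 0, 0, 25, 0, 0, 0, 0, 0, 30, 0, 0, 0, 0, 0, 30, 0, 0, 0, 5, 11, 25, 0, 0, 0, 10, 24, 0, 0, 0, -0.03, 14, 33, 0, 0, 0, -0.03, 14, 33, 0, 0, 0, -0.03, 14, 33, 0, 0, 0, -0.03, 12, 29, 0, 0, 0, -0.032, 8, 20, 0, 0, 0, 0, 0, 0, 0, 0, 0, 0, 0, 0, 0, 0, 0, 0, 0, 0, 0, 0, 0]

```text
schema error: expected a multiple of 6 numbers
```

```bash
python3 - <<'E'
from h import *
s,Rm=tool();print(s['joints'].round(2),s['position'].round(4),np.degrees(np.arctan2(Rm[1,0],Rm[0,0])),s['force'],s['ft_torque'],s['width'])
im=vision.get_image("wrist");cv2.imwrite("pics/w3.png",im[:,:,::-1])
E
```

```text
[ 0.1   0.63 -0.78  1.93  0.59  0.83  1.28] [0.5007 0.183  0.0587] -139.3729935664458 [-0.25619895  1.76219983 -3.96981524] [ 0.25763819 -0.0112223   0.01965066] 0.1961708889813219
```

View pics/w3.png

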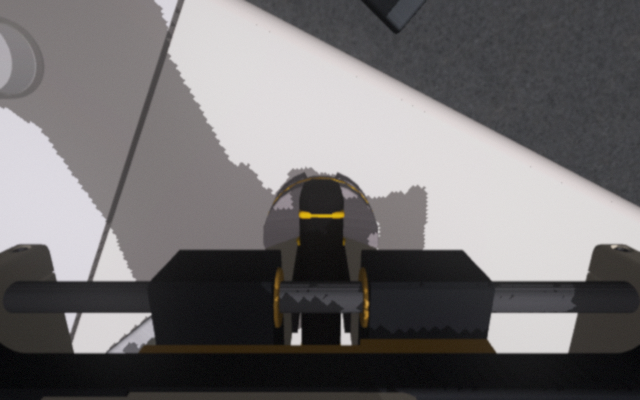

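Malformed list; the arm didn't move. The picture shows the bar held between the pads at (321,215), still on the bench. Resending.

Request:
carry_out:
  increments: [0, 0, 15, 0, 0, 0, 0, 0, 25, 0, 0, 0, 0, 0, 30, 0, 0, 0, 0, 0, 30, 0, 0, 0, 5, 11, 25, 0, 0, 0, 10, 24, 0, 0, 0, -0.03, 14, 33, 0, 0, 0, -0.03, 14, 33, 0, 0, 0, -0.03, 14, 33, 0, 0, 0, -0.03, 12, 29, 0, 0, 0, -0.032, 8, 20, 0, 0, 0, 0, 0, 0, 0, 0, 0, 0, 0, 0, 0, 0, 0, 0]

```text
clock: 8.93
position: [0.5773, 0.3653, 0.1838]
ee_rot: [0.864, -3.02, 0.001]
force: [-0.2, -0.6, -4.1]
width: 0.197
gripper_force: 30.0
```

```bash
python3 - <<'E'
from h import *
s,Rm=tool();print(s['joints'].round(2),s['position'].round(4),np.degrees(np.arctan2(Rm[1,0],Rm[0,0])),s['force'],s['ft_torque'],s['width'])
im=vision.get_image("scene");c=vision.calibration("scene");p=proj(c,[.578,.366,.12])[0].astype(int);print(p)
cv2.imwrite("pics/s3.png",cv2.resize(im[p[1]-60:p[1]+50,p[0]-75:p[0]+75,::-1],None,fx=5,fy=5,interpolation=cv2.INTER_CUBIC))
E
```

```text
[-0.2   0.69 -0.77  1.42  0.49  1.23  1.11] [0.5773 0.3653 0.1838] -148.0784313034806 [-0.1568614  -0.6380565  -4.10238861] [ 0.07296386 -0.10626936 -0.0078019 ] 0.196503364938229
[291 148]
```

View pics/s3.png

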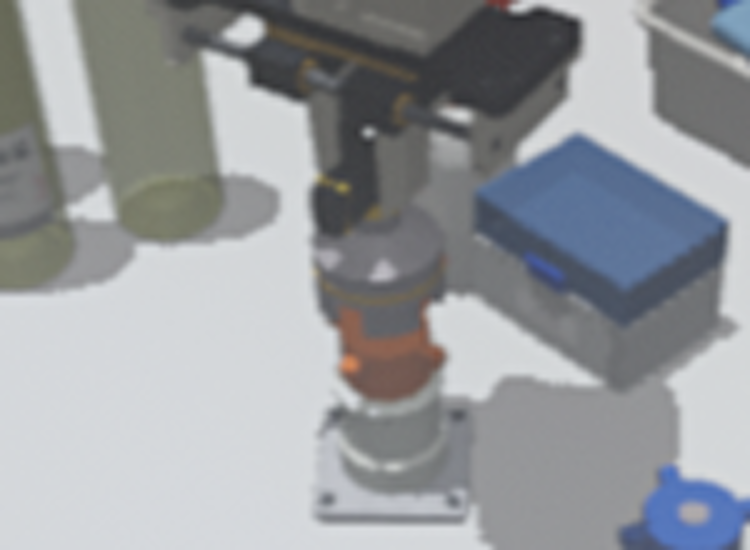

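The key hangs upright above the orange cap (socket at crop (380,265), cap at (390,345)).

Request:
carry_out:
  increments: [0.6, 1.2, -5, 0, 0, 0, 0, 0, -5, 0, 0, 0, 0, 0, -4, 0, 0, 0, 0, 0, -2, 0, 0, 0, 0, 0, 0, 0, 0, 0, 0, 0, 0, 0, 0, 0]

```text
clock: 9.72
position: [0.5782, 0.3675, 0.1679]
ee_rot: [-0.864, 3.02, 0.0]
force: [0.1, -0.1, -3.9]
width: 0.196
gripper_force: 30.0
```

Request:
carry_out:
  increments: [0, 0, -2, 0, 0, 0, 0, 0, -2, 0, 0, 0, 0, 0, -1, 0, 0, 0, 0, 0, 0, 0, 0, 0]

```text
clock: 10.22
position: [0.5782, 0.3672, 0.1626]
ee_rot: [0.864, -3.02, 0.0]
force: [-0.7, 0.1, -4.8]
width: 0.194
gripper_force: 30.0
```

Request:
carry_out:
  increments: [-0.2, -0.6, -1, 0, 0, 0, 0, 0, -1, 0, 0, 0, 0, 0, -1, 0, 0, 0, 0, 0, 0, 0, 0, 0]

```text
clock: 10.72
position: [0.578, 0.3667, 0.1596]
ee_rot: [0.864, -3.02, 0.0]
force: [1.1, 1.0, -5.1]
width: 0.193
gripper_force: 30.0
```

Request:
carry_out:
  increments: [0, 0, -1.5, 0, 0, 0, 0, 0, -1.5, 0, 0, 0, 0, 0, 0, 0, 0, 0, 0, 0, 0, 0, 0, 0]

```text
clock: 11.22
position: [0.578, 0.3667, 0.1567]
ee_rot: [0.864, -3.02, 0.0]
force: [0.3, 0.2, -5.3]
width: 0.192
gripper_force: 30.0
```

Request:
carry_out:
  increments: [0, 0, -1.5, 0, 0, 0, 0, 0, -1.5, 0, 0, 0, 0, 0, -1.5, 0, 0, 0, 0, 0, 0, 0, 0, 0, 0, 0, 0, 0, 0, 0]

```text
clock: 11.85
position: [0.578, 0.3667, 0.1522]
ee_rot: [0.864, -3.02, 0.0]
force: [0.5, -1.3, -4.3]
width: 0.193
gripper_force: 30.0
```

Request:
carry_out:
  increments: [0, 0, -1.5, 0, 0, 0, 0, 0, -1, 0, 0, 0, 0, 0, 0, 0, 0, 0, 0, 0, 0, 0, 0, 0]

```text
clock: 12.35
position: [0.578, 0.3667, 0.1497]
ee_rot: [0.864, -3.02, 0.0]
force: [0.0, -0.1, -4.1]
width: 0.195
gripper_force: 30.0
```

Request:
carry_out:
  increments: [0, 0, -1, 0, 0, 0, 0, 0, 0, 0, 0, 0, 0, 0, 0, 0, 0, 0]

```text
clock: 12.72
position: [0.578, 0.3667, 0.1487]
ee_rot: [0.864, -3.02, -0.0]
force: [-0.1, -0.0, -5.2]
width: 0.192
gripper_force: 30.0
```

Request:
carry_out:
  increments: [0, 0, -0.7, 0, 0, 0, 0, 0, 0, 0, 0, 0, 0, 0, 0, 0, 0, 0]

```text
clock: 13.1
position: [0.578, 0.3667, 0.148]
ee_rot: [0.864, -3.02, -0.0]
force: [0.2, -0.2, -5.0]
width: 0.195
gripper_force: 30.0
```

Request:
carry_out:
  increments: [0, 0, -0.6, 0, 0, 0, 0, 0, 0, 0, 0, 0, 0, 0, 0, 0, 0, 0]

```text
clock: 13.48
position: [0.5781, 0.3667, 0.1477]
ee_rot: [-0.864, 3.02, 0.0]
force: [0.0, -1.6, -1.6]
width: 0.193
gripper_force: 30.0
```

Request:
carry_out:
  increments: [0, 0, 0, 0, 0, 0, 0, 0, 0, 0, 0, 0]
  newtons: 60

```text
clock: 13.72
position: [0.578, 0.3668, 0.1477]
ee_rot: [-0.864, 3.02, 0.0]
force: [0.2, -1.5, -0.4]
width: 0.189
gripper_force: 60.0
```

```bash
cat > t.py <<'E'
from h import *
s,Rm=tool();print(s['clock'],'yaw',np.arctan2(-Rm[1,0],-Rm[0,0]).round(4),'Tz',s['ft_torque'].round(3),s['force'].round(1),s['position'].round(4),s['joint_efforts'][6].round(3),s['width'].round(3),'j',s['joints'][[2,6]].round(2))
E
python3 t.py
```

```text
Traceback (most recent call last):
  File "t.py", line 2, in <module>
    s,Rm=tool();print(s['clock'],'yaw',np.arctan2(-Rm[1,0],-Rm[0,0]).round(4),'Tz',s['ft_torque'].round(3),s['force'].round(1),s['position'].round(4),s['joint_efforts'][6].round(3),s['width'].round(3),'j',s['joints'][[2,6]].round(2))
                                                                                                                                                                                     ^^^^^^^^^^^^^^^^
AttributeError: 'float' object has no attribute 'round'
```

Request:
carry_out:
  increments: [0, 0, 0, 0, 0, -0.03, 0, 0, 0, 0, 0, -0.03, 0, 0, 0, 0, 0, -0.03, 0, 0, 0, 0, 0, 0]

```text
clock: 14.22
position: [0.5782, 0.3667, 0.1476]
ee_rot: [-0.726, 3.056, -0.0]
force: [0.7, -1.0, 1.4]
width: 0.194
gripper_force: 60.0
```

```bash
python3 t.py
```

```text
Traceback (most recent call last):
  File "t.py", line 2, in <module>
    s,Rm=tool();print(s['clock'],'yaw',np.arctan2(-Rm[1,0],-Rm[0,0]).round(4),'Tz',s['ft_torque'].round(3),s['force'].round(1),s['position'].round(4),s['joint_efforts'][6].round(3),s['width'].round(3),'j',s['joints'][[2,6]].round(2))
                                                                                                                                                                                     ^^^^^^^^^^^^^^^^
AttributeError: 'float' object has no attribute 'round'
```

```bash
sed -i "s/s\['width'\].round(3)/round(float(s['width']),3)/" t.py; python3 t.py
```

```text
14.225 yaw 0.4663 Tz [-0.189 -0.167 -0.034] [ 0.7 -1.   1.4] [0.5782 0.3667 0.1476] -0.273 0.194 j [-0.74  1.01]
```

Request:
carry_out:
  increments: [0, 0, 0, 0, 0, -0.03, 0, 0, 0, 0, 0, -0.03, 0, 0, 0, 0, 0, 0]

```text
clock: 14.6
position: [0.5782, 0.3667, 0.1476]
ee_rot: [-0.634, 3.077, 0.0]
force: [0.4, -0.2, 2.7]
width: 0.195
gripper_force: 60.0
```

```bash
python3 t.py
```

```text
14.6 yaw 0.4063 Tz [-0.202 -0.31  -0.023] [ 0.4 -0.2  2.7] [0.5782 0.3667 0.1476] -0.261 0.195 j [-0.72  0.96]
```

Request:
carry_out:
  increments: [0, 0, 0, 0, 0, -0.03, 0, 0, 0, 0, 0, -0.03, 0, 0, 0, 0, 0, 0]

```text
clock: 14.98
position: [0.5782, 0.3667, 0.1476]
ee_rot: [-0.541, 3.094, -0.0]
force: [0.6, -1.6, 3.3]
width: 0.194
gripper_force: 60.0
```

```bash
python3 t.py
```

```text
14.975 yaw 0.3462 Tz [-0.252 -0.535 -0.083] [ 0.6 -1.6  3.3] [0.5782 0.3667 0.1476] -0.253 0.194 j [-0.71  0.9 ]
```

Request:
carry_out:
  increments: [0, 0, 0, 0, 0, -0.03, 0, 0, 0, 0, 0, -0.03, 0, 0, 0, 0, 0, 0]

```text
clock: 15.35
position: [0.5782, 0.3667, 0.1476]
ee_rot: [-0.448, 3.109, -0.0]
force: [2.7, -1.2, 5.0]
width: 0.191
gripper_force: 60.0
```

```bash
python3 t.py
```

```text
15.35 yaw 0.2863 Tz [-0.319 -0.651 -0.069] [ 2.7 -1.2  5. ] [0.5782 0.3667 0.1476] -0.249 0.191 j [-0.7   0.85]
```

Request:
carry_out:
  increments: [0, 0, 0.2, 0, 0, -0.03, 0, 0, 0, 0, 0, -0.03, 0, 0, 0, 0, 0, 0]

```text
clock: 15.72
position: [0.5781, 0.3667, 0.1476]
ee_rot: [-0.355, 3.121, -0.0]
force: [1.9, -1.3, 3.7]
width: 0.192
gripper_force: 60.0
```

```bash
python3 t.py
```

```text
15.725 yaw 0.2263 Tz [-0.242 -0.849  0.015] [ 1.9 -1.3  3.7] [0.5781 0.3667 0.1476] -0.273 0.192 j [-0.68  0.8 ]
```

Request:
carry_out:
  increments: [0, 0, 0, 0, 0, -0.03, 0, 0, 0, 0, 0, -0.02, 0, 0, 0, 0, 0, 0]

```text
clock: 16.1
position: [0.5781, 0.3666, 0.1476]
ee_rot: [-0.277, 3.129, -0.0]
force: [2.6, -2.1, 3.1]
width: 0.193
gripper_force: 60.0
```

```bash
python3 t.py
```

```text
16.1 yaw 0.1766 Tz [-0.324 -0.904 -0.03 ] [ 2.6 -2.1  3.1] [0.5781 0.3666 0.1476] -0.193 0.193 j [-0.67  0.76]
```

Request:
carry_out:
  increments: [0, 0, 0, 0, 0, -0.03, 0, 0, 0, 0, 0, -0.02, 0, 0, 0, 0, 0, 0]

```text
clock: 16.48
position: [0.5781, 0.3666, 0.1476]
ee_rot: [-0.199, 3.135, -0.0]
force: [3.9, -2.0, 2.7]
width: 0.194
gripper_force: 60.0
```

```bash
python3 t.py
```

```text
16.475 yaw 0.1266 Tz [-0.409 -0.973  0.002] [ 3.9 -2.   2.7] [0.5781 0.3666 0.1476] -0.203 0.194 j [-0.66  0.71]
```

Request:
carry_out:
  increments: [0, 0, 0, 0, 0, -0.03, 0, 0, 0, 0, 0, -0.02, 0, 0, 0, 0, 0, 0]

```text
clock: 16.85
position: [0.5781, 0.3667, 0.1477]
ee_rot: [-0.12, 3.139, -0.0]
force: [3.0, -2.7, 2.5]
width: 0.192
gripper_force: 60.0
```

```bash
python3 t.py
```

```text
16.85 yaw 0.0766 Tz [-0.42  -1.076 -0.017] [ 3.  -2.7  2.5] [0.5781 0.3667 0.1477] -0.211 0.192 j [-0.65  0.67]
```

Request:
carry_out:
  increments: [0, 0, 0, 0, 0, -0.03, 0, 0, 0, 0, 0, -0.02, 0, 0, 0, 0, 0, 0]

```text
clock: 17.23
position: [0.5781, 0.3666, 0.1476]
ee_rot: [-0.042, 3.141, -0.0]
force: [3.2, -2.1, 2.9]
width: 0.191
gripper_force: 60.0
```

```bash
python3 t.py
```

```text
17.225 yaw 0.0266 Tz [-0.463 -1.092 -0.046] [ 3.2 -2.1  2.9] [0.5781 0.3666 0.1476] -0.218 0.191 j [-0.63  0.62]
```

Request:
carry_out:
  increments: [0, 0, 0, 0, 0, -0.03, 0, 0, 0, 0, 0, -0.02, 0, 0, 0, 0, 0, 0]

```text
clock: 17.6
position: [0.578, 0.3667, 0.1476]
ee_rot: [0.037, 3.141, -0.0]
force: [3.3, -1.5, 2.5]
width: 0.194
gripper_force: 60.0
```

```bash
python3 t.py
```

```text
17.6 yaw -0.0234 Tz [-0.475 -1.118 -0.009] [ 3.3 -1.5  2.5] [0.578  0.3667 0.1476] -0.222 0.194 j [-0.62  0.58]
```

Request:
carry_out:
  increments: [0, 0, 0, 0, 0, -0.03, 0, 0, 0, 0, 0, -0.02, 0, 0, 0, 0, 0, 0]

```text
clock: 17.98
position: [0.578, 0.3666, 0.1476]
ee_rot: [0.115, 3.139, -0.0]
force: [3.1, -2.0, 3.3]
width: 0.195
gripper_force: 60.0
```

```bash
python3 t.py
```

```text
17.975 yaw -0.0734 Tz [-0.56  -1.059  0.037] [ 3.1 -2.   3.3] [0.578  0.3666 0.1476] -0.225 0.195 j [-0.61  0.54]
```

Request:
carry_out:
  increments: [0, 0, 0, 0, 0, -0.03, 0, 0, 0, 0, 0, -0.02, 0, 0, 0, 0, 0, 0]

```text
clock: 18.35
position: [0.578, 0.3667, 0.1476]
ee_rot: [0.194, 3.136, -0.0]
force: [3.4, -2.1, 2.9]
width: 0.193
gripper_force: 60.0
```

```bash
python3 t.py
```

```text
18.35 yaw -0.1233 Tz [-0.637 -1.106 -0.004] [ 3.4 -2.1  2.9] [0.578  0.3667 0.1476] -0.227 0.193 j [-0.6   0.49]
```

Request:
carry_out:
  increments: [0, 0, 0, 0, 0, -0.03, 0, 0, 0, 0, 0, -0.02, 0, 0, 0, 0, 0, 0]

```text
clock: 18.73
position: [0.578, 0.3667, 0.1476]
ee_rot: [0.272, 3.13, -0.0]
force: [4.5, -3.0, 2.0]
width: 0.194
gripper_force: 60.0
```

```bash
python3 t.py
```

```text
18.725 yaw -0.1733 Tz [-0.644 -1.037  0.041] [ 4.5 -3.   2. ] [0.578  0.3667 0.1476] -0.227 0.194 j [-0.59  0.45]
```

Request:
carry_out:
  increments: [0, 0, 0, 0, 0, -0.03, 0, 0, 0, 0, 0, -0.02, 0, 0, 0, 0, 0, 0]

```text
clock: 19.1
position: [0.578, 0.3667, 0.1476]
ee_rot: [-0.35, -3.122, 0.0]
force: [4.0, -3.6, 2.2]
width: 0.196
gripper_force: 60.0
```

```bash
python3 t.py
```

```text
19.1 yaw -0.2233 Tz [-0.674 -1.043  0.005] [ 4.  -3.6  2.2] [0.578  0.3667 0.1476] -0.227 0.196 j [-0.58  0.4 ]
```

Request:
carry_out:
  increments: [0, 0, 0, 0, 0, -0.03, 0, 0, 0, 0, 0, -0.02, 0, 0, 0, 0, 0, 0]

```text
clock: 19.48
position: [0.578, 0.3667, 0.1476]
ee_rot: [-0.428, -3.112, 0.0]
force: [3.4, -2.2, 1.8]
width: 0.193
gripper_force: 60.0
```

```bash
python3 t.py
```

```text
19.475 yaw -0.2733 Tz [-0.768 -1.014 -0.031] [ 3.4 -2.2  1.8] [0.578  0.3667 0.1476] -0.226 0.193 j [-0.56  0.36]
```

Request:
carry_out:
  increments: [0, 0, 0, 0, 0, -0.03, 0, 0, 0, 0, 0, -0.02, 0, 0, 0, 0, 0, 0]

```text
clock: 19.85
position: [0.5777, 0.3666, 0.1476]
ee_rot: [-0.505, -3.1, 0.001]
force: [2.1, -3.5, 3.2]
width: 0.194
gripper_force: 60.0
```

```bash
python3 t.py
```

```text
19.85 yaw -0.3231 Tz [-0.927 -0.699  0.126] [ 2.1 -3.5  3.2] [0.5777 0.3666 0.1476] -0.288 0.194 j [-0.55  0.32]
```

Torque is rising: the cap may be home. Smaller steps now.

Request:
carry_out:
  increments: [0, 0, 0, 0, 0, -0.015, 0, 0, 0, 0, 0, 0]

```text
clock: 20.1
position: [0.5778, 0.3665, 0.1476]
ee_rot: [-0.529, -3.097, 0.001]
force: [1.3, -4.5, 4.0]
width: 0.196
gripper_force: 60.0
```

```bash
python3 t.py
```

```text
20.1 yaw -0.3381 Tz [-1.172 -0.491  0.213] [ 1.3 -4.5  4. ] [0.5778 0.3665 0.1476] -0.303 0.196 j [-0.55  0.3 ]
```

Request:
carry_out:
  increments: [0, 0, 0, 0, 0, -0.015, 0, 0, 0, 0, 0, 0]

```text
clock: 20.35
position: [0.5778, 0.3664, 0.1476]
ee_rot: [-0.552, -3.093, 0.001]
force: [1.8, -5.7, 4.5]
width: 0.193
gripper_force: 60.0
```

```bash
python3 t.py
```

```text
20.35 yaw -0.3533 Tz [-1.339 -0.438  0.238] [ 1.8 -5.7  4.5] [0.5778 0.3664 0.1476] -0.373 0.193 j [-0.54  0.29]
```

Request:
carry_out:
  increments: [0, 0, 0, 0, 0, -0.015, 0, 0, 0, 0, 0, 0]

```text
clock: 20.6
position: [0.5779, 0.3662, 0.1476]
ee_rot: [-0.575, -3.088, 0.002]
force: [1.4, -6.1, 4.7]
width: 0.193
gripper_force: 60.1
```

```bash
python3 t.py
```

```text
20.6 yaw -0.3682 Tz [-1.42  -0.411  0.404] [ 1.4 -6.1  4.7] [0.5779 0.3662 0.1476] -0.52 0.193 j [-0.54  0.28]
```

Request:
carry_out:
  increments: [0, 0, 0, 0, 0, -0.015, 0, 0, 0, 0, 0, 0]

```text
clock: 20.85
position: [0.5779, 0.3662, 0.1476]
ee_rot: [-0.598, -3.084, 0.002]
force: [0.6, -5.5, 4.4]
width: 0.192
gripper_force: 60.1
```

```bash
python3 t.py
```

```text
20.85 yaw -0.3829 Tz [-1.451 -0.431  0.56 ] [ 0.6 -5.5  4.4] [0.5779 0.3662 0.1476] -0.671 0.192 j [-0.54  0.26]
```

Request:
carry_out:
  increments: [0, 0, 0, 0, 0, -0.015, 0, 0, 0, 0, 0, 0]

```text
clock: 21.1
position: [0.5779, 0.3661, 0.1476]
ee_rot: [-0.621, -3.08, 0.002]
force: [0.9, -5.4, 4.3]
width: 0.193
gripper_force: 60.2
```

```bash
python3 t.py
```

```text
21.1 yaw -0.3979 Tz [-1.502 -0.442  0.531] [ 0.9 -5.4  4.3] [0.5779 0.3661 0.1476] -0.68 0.193 j [-0.53  0.25]
```

Request:
carry_out:
  increments: [0, 0, 0, 0, 0, -0.015, 0, 0, 0, 0, 0, 0]

```text
clock: 21.35
position: [0.5779, 0.3661, 0.1476]
ee_rot: [0.644, 3.075, -0.002]
force: [1.0, -5.9, 4.3]
width: 0.191
gripper_force: 60.2
```

```bash
python3 t.py
```

```text
21.35 yaw -0.4129 Tz [-1.459 -0.448  0.53 ] [ 1.  -5.9  4.3] [0.5779 0.3661 0.1476] -0.681 0.191 j [-0.53  0.24]
```

Torque has levelled off at about 0.53, without dropping. I'll check whether the bar is slipping in the pads by comparing the band in the wrist view before and now, and whether the socket has moved.

```bash
python3 - <<'E'
from h import *
im=vision.get_image("wrist");cv2.imwrite("pics/w4.png",im[:,:,::-1])
for f in("w3","w4"):
    b=cv2.imread(f"pics/{f}.png");h=cv2.cvtColor(b,cv2.COLOR_BGR2HSV)
    q=((h[...,0]>20)&(h[...,0]<35)&(h[...,1]>170)&(h[...,2]>100));q[:205]=0;q[225:]=0;q[:,:290]=0;q[:,350:]=0
    u=np.argwhere(q)[:,::-1];print(f,len(u),u.mean(0),np.polyfit(u[:,0],u[:,1],1)[0])
a=cv2.imread("pics/w3.png")[150:300,220:420];b=cv2.imread("pics/w4.png")[150:300,220:420]
cv2.imwrite("pics/cmp.png",cv2.resize(np.hstack([a,b]),None,fx=2,fy=2,interpolation=cv2.INTER_CUBIC))
E
python3 t.py
```

```text
w3 244 [320.40163934 215.01229508] 0.006222405951751179
w4 220 [318.71363636 214.92272727] -0.016040104117842402
21.4 yaw -0.4127 Tz [-1.501 -0.451  0.569] [ 1.3 -5.8  4.5] [0.5778 0.3662 0.1476] -0.605 0.195 j [-0.53  0.24]
```

View pics/cmp.png

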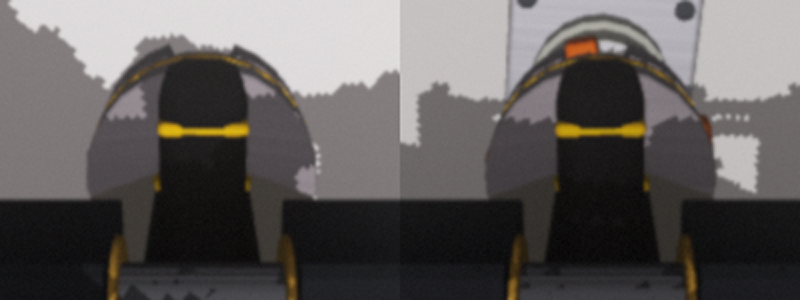

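Left (before) and right (now): the bar has turned about 0.022 rad relative to the pads, so the on-axis grip couple is slipping just below break torque. I'll unload, re-grip 22 mm off-axis towards the bar end for leverage, then turn in an arc about the key axis.

Request:
carry_out:
  increments: [0, 0, 0, 0, 0, 0.03, 0, 0, 0, 0, 0, 0.03, 0, 0, 0, 0, 0, 0]

```text
clock: 21.78
position: [0.5779, 0.3662, 0.1476]
ee_rot: [-0.551, -3.093, 0.001]
force: [1.9, -6.0, 4.0]
width: 0.191
gripper_force: 60.0
```

```bash
python3 t.py
```

```text
21.775 yaw -0.3529 Tz [-1.466 -0.392  0.154] [ 1.9 -6.   4. ] [0.5779 0.3662 0.1476] 0.049 0.191 j [-0.54  0.29]
```

Request:
carry_out:
  increments: [0, 0, 0, 0, 0, 0, 0, 0, 0, 0, 0, 0, 0, 0, 0, 0, 0, 0, 0, 0, 0, 0, 0, 0, 0, 0, 0, 0, 0, 0, 0, 0, 0, 0, 0, 0, 0, 0, 0, 0, 0, 0, 0, 0, 0, 0, 0, 0]
  grip: 0.6

```text
clock: 22.78
position: [0.578, 0.3667, 0.1476]
ee_rot: [0.552, 3.093, 0.0]
force: [1.3, -0.6, -0.4]
width: 0.401
gripper_force: 0.0
```

```bash
python3 t.py; python3 - <<'E'
from h import *
im=vision.get_image("wrist");cv2.imwrite("pics/w5.png",im[:,:,::-1])
h=cv2.cvtColor(im,cv2.COLOR_RGB2HSV)
q=((h[...,0]>20)&(h[...,0]<35)&(h[...,1]>170)&(h[...,2]>100));q[:205]=0;q[225:]=0;q[:,:290]=0;q[:,350:]=0
u=np.argwhere(q)[:,::-1];print(len(u),u.mean(0),np.polyfit(u[:,0],u[:,1],1)[0])
E
```

```text
22.775 yaw -0.353 Tz [ 0.078 -0.169 -0.029] [ 1.3 -0.6 -0.4] [0.578  0.3667 0.1476] -0.0 0.401 j [-0.54  0.29]
217 [315.55299539 216.88940092] -0.018006701947832954
```

```bash
python3 - <<'E'
from h import *
s,Rm=tool();c=vision.calibration("wrist");p=s['position']
for f in("w3","w4","w5"):
    b=cv2.imread(f"pics/{f}.png");v=cv2.cvtColor(b,cv2.COLOR_BGR2HSV)[...,2]
    L=[];Rr=[]
    for r in list(range(196,211))+list(range(221,236)):
        d=np.flatnonzero(v[r,285:360]<55)+285
        d=d[(d>0)]
        L.append((d.min(),r));Rr.append((d.max(),r))
    def tl(P): return (ray(c,np.array(P),.178)-p)@Rm
    l,r_=tl(L),tl(Rr)
    for w in (l,r_):
        k=np.polyfit(w[:,0],w[:,1],1);print(f,'slope',k[0].round(4),'y@axis mm',(1000*k[1]).round(2),'x',(w[[0,-1],0]*1000).round(1))
E
```

```text
w3 slope 0.0315 y@axis mm -7.82 x [40.5 24.4]
w3 slope -0.006 y@axis mm 10.04 x [40.5 24.4]
w4 slope 0.0544 y@axis mm -9.0 x [40.5 24.4]
w4 slope -0.0516 y@axis mm 11.07 x [40.5 24.4]
w5 slope 0.0392 y@axis mm -9.78 x [40.5 24.4]
w5 slope -0.0652 y@axis mm 10.14 x [40.5 24.4]
```

Request:
carry_out:
  increments: [-7, 2.1, 0, 0, 0, 0.026, -7, 2.1, 0, 0, 0, 0, -7, 2.1, 0, 0, 0, 0, 0, 0, 0, 0, 0, 0, 0, 0, 0, 0, 0, 0]

```text
clock: 23.45
position: [0.5572, 0.3729, 0.1477]
ee_rot: [0.511, 3.099, 0.0]
force: [-0.2, 0.3, -0.0]
width: 0.402
gripper_force: 0.0
```

```bash
python3 t.py
```

```text
23.45 yaw -0.327 Tz [ 0.071 -0.17   0.003] [-0.2  0.3 -0. ] [0.5572 0.3729 0.1477] -0.012 0.402 j [-0.56  0.28]
```

Request:
carry_out:
  increments: [0, 0, 0, 0, 0, 0, 0, 0, 0, 0, 0, 0, 0, 0, 0, 0, 0, 0, 0, 0, 0, 0, 0, 0, 0, 0, 0, 0, 0, 0, 0, 0, 0, 0, 0, 0]
  grip: 1
  newtons: 40

```text
clock: 24.2
position: [0.5571, 0.3729, 0.1476]
ee_rot: [0.511, 3.1, -0.0]
force: [-0.4, -1.1, 0.3]
width: 0.194
gripper_force: 39.9
```

```bash
python3 t.py
```

```text
24.2 yaw -0.327 Tz [-0.119 -0.252  0.014] [-0.4 -1.1  0.3] [0.5571 0.3729 0.1476] -0.019 0.194 j [-0.56  0.28]
```

```bash
cat >> t.py <<'E'
r=s['position']-np.array([.5779,.3658,0]);F=s['force'];print('Taxis',round(float(s['ft_torque'][2]+r[0]*F[1]-r[1]*F[0]),3))
E
```

Request:
carry_out:
  increments: [0.15, 0.4, 0, 0, 0, -0.02, 0.15, 0.4, 0, 0, 0, -0.02, 0, 0, 0, 0, 0, 0]
  newtons: 60

```text
clock: 24.58
position: [0.5573, 0.3735, 0.1476]
ee_rot: [0.573, 3.089, -0.001]
force: [0.5, -2.8, 0.0]
width: 0.192
gripper_force: 60.0
```

```bash
python3 t.py
```

```text
24.575 yaw -0.3671 Tz [-0.6   -0.159  0.382] [ 0.5 -2.8  0. ] [0.5573 0.3735 0.1476] -0.554 0.192 j [-0.55  0.25]
Taxis 0.435
```

Request:
carry_out:
  increments: [0.15, 0.4, 0, 0, 0, -0.02, 0, 0, 0, 0, 0, 0]

```text
clock: 24.82
position: [0.5575, 0.374, 0.1476]
ee_rot: [0.604, 3.083, -0.001]
force: [-0.8, -3.9, 0.1]
width: 0.189
gripper_force: 60.1
```

```bash
python3 t.py
```

```text
24.825 yaw -0.3872 Tz [-0.798 -0.15   0.532] [-0.8 -3.9  0.1] [0.5575 0.374  0.1476] -0.677 0.189 j [-0.54  0.23]
Taxis 0.618
```

Request:
carry_out:
  increments: [0.1, 0.3, 0, 0, 0, -0.01, 0, 0, 0, 0, 0, 0]

```text
clock: 25.08
position: [0.5575, 0.3742, 0.1475]
ee_rot: [-0.62, -3.08, 0.001]
force: [-0.8, -3.9, -0.5]
width: 0.192
gripper_force: 60.1
```

```bash
python3 t.py
```

```text
25.075 yaw -0.3972 Tz [-0.949 -0.145  0.485] [-0.8 -3.9 -0.5] [0.5575 0.3742 0.1475] -0.58 0.192 j [-0.54  0.22]
Taxis 0.572
```

Request:
carry_out:
  increments: [0.1, 0.3, 0, 0, 0, -0.01, 0, 0, 0, 0, 0, 0]

```text
clock: 25.32
position: [0.5576, 0.3746, 0.1476]
ee_rot: [-0.635, -3.077, 0.001]
force: [-0.5, -4.0, 0.7]
width: 0.19
gripper_force: 60.1
```

```bash
python3 t.py
```

```text
25.325 yaw -0.4073 Tz [-1.091 -0.05   0.481] [-0.5 -4.   0.7] [0.5576 0.3746 0.1476] -0.569 0.19 j [-0.54  0.21]
Taxis 0.567
```

Request:
carry_out:
  increments: [0.1, 0.3, 0, 0, 0, -0.01, 0, 0, 0, 0, 0, 0]

```text
clock: 25.58
position: [0.5578, 0.3749, 0.1476]
ee_rot: [0.651, 3.073, -0.001]
force: [-1.1, -5.7, -0.7]
width: 0.193
gripper_force: 60.0
```

```bash
python3 t.py
```

```text
25.575 yaw -0.4175 Tz [-1.262 -0.017  0.413] [-1.1 -5.7 -0.7] [0.5578 0.3749 0.1476] -0.419 0.193 j [-0.53  0.2 ]
Taxis 0.537
```

Request:
carry_out:
  increments: [0.1, 0.3, 0, 0, 0, -0.01, 0, 0, 0, 0, 0, 0]

```text
clock: 25.82
position: [0.5579, 0.3752, 0.1476]
ee_rot: [-0.666, -3.07, 0.0]
force: [0.1, -4.3, 0.9]
width: 0.191
gripper_force: 60.0
```

```bash
python3 t.py
```

```text
25.825 yaw -0.4275 Tz [-1.274 -0.021  0.108] [ 0.1 -4.3  0.9] [0.5579 0.3752 0.1476] -0.187 0.191 j [-0.53  0.19]
Taxis 0.195
```

Torque fell from 0.62 to 0.19: it clicked. I'll stop turning, ease back and let go.

Request:
carry_out:
  increments: [-0.2, -0.6, 0, 0, 0, 0.025, -0.2, -0.6, 0, 0, 0, 0.025, 0, 0, 0, 0, 0, 0]

```text
clock: 26.2
position: [0.5574, 0.3741, 0.1476]
ee_rot: [-0.587, -3.086, 0.0]
force: [0.1, -4.6, 0.3]
width: 0.189
gripper_force: 60.0
```

Request:
carry_out:
  increments: [0, 0, 0, 0, 0, 0, 0, 0, 0, 0, 0, 0, 0, 0, 0, 0, 0, 0, 0, 0, 0, 0, 0, 0, 0, 0, 0, 0, 0, 0, 0, 0, 0, 0, 0, 0, 0, 0, 0, 0, 0, 0, 0, 0, 0, 0, 0, 0]
  grip: 0.5

```text
clock: 27.2
position: [0.5574, 0.3742, 0.1476]
ee_rot: [-0.589, -3.086, -0.0]
force: [0.1, -0.5, -0.7]
width: 0.5
gripper_force: 0.0
```

```bash
python3 t.py
```

```text
27.2 yaw -0.3769 Tz [ 0.104 -0.135  0.009] [ 0.1 -0.5 -0.7] [0.5574 0.3742 0.1476] -0.0 0.5 j [-0.54  0.24]
Taxis 0.018
```

Retract straight up, then check.

Request:
carry_out:
  increments: [0, 0, 5, 0, 0, 0, 0, 0, 10, 0, 0, 0, 0, 0, 20, 0, 0, 0, 0, 0, 25, 0, 0, 0, 0, 0, 25, 0, 0, 0, 0, 0, 15, 0, 0, 0, -20, -10, 0, 0, 0, 0, -30, -20, 0, 0, 0, 0, -30, -20, 0, 0, 0, 0, -30, -20, 0, 0, 0, 0, 0, 0, 0, 0, 0, 0, 0, 0, 0, 0, 0, 0, 0, 0, 0, 0, 0, 0, 0, 0, 0, 0, 0, 0]

```text
clock: 28.95
position: [0.4479, 0.3046, 0.2474]
ee_rot: [-0.588, -3.086, -0.0]
force: [0.2, -0.3, 0.2]
width: 0.499
gripper_force: 0.0
```

```bash
python3 - <<'E'
from h import *
t=vision.get_image("top")[:,:,::-1];s=vision.get_image("scene")[:,:,::-1]
f=lambda a:cv2.resize(a,(400,400),interpolation=cv2.INTER_CUBIC)
cv2.imwrite("pics/end.png",np.hstack([f(t[150:250,140:240]),f(s[100:200,240:340])]))
E
```

```text
(no output)
```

View pics/end.png

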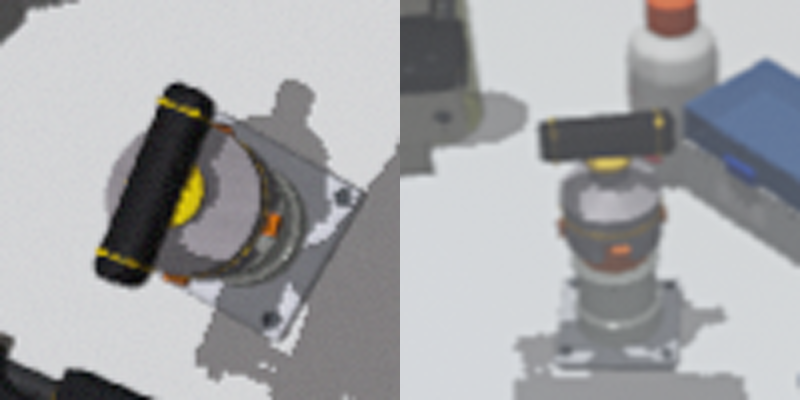

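The key stands upright and seated on the orange cap, with the lugs in the slots and the gripper clear (bar centre at (155,185) in the left panel).

```bash
python3 -c "
from cell import arm
print(arm.sign_off())"
```

```text
the job is handed in; nothing more can be done
None
```

I tightened the orange cap until the key broke over (torque fell from about 0.6 to 0.2 N m), left the key upright and seated on it with the gripper clear, and handed the job in at about 29 s; the sign-off gave no verdict.

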